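# Load the cryo loading stand: core ring, then purple vial ring

### The arm

A 6-joint arm with a two-finger parallel gripper is mounted at the origin on the work surface. World frame = base frame: x ahead of the robot, y to its left, z up, the work surface at z = 0. Lengths are in mm, angles in rad, forces in N, time in s.
With the tool pointing down it reaches from about 350 to 775 mm from the base axis. Payload 7.3 kg.
Tool frame: the origin (TCP) lies on the centre line of the jaws, within the pads' length; the fingertips stand 22 mm ahead of it and the grasp point (between the pads) lies 3 mm ahead of it; z points along the fingers, y is the direction in which the jaws open and shut (so a half turn about z gives the same grasp; the last joint's range is limited). The gripper opens to 92 mm and grips with 3 to 60 N. Pads are 19 mm wide; open, the fingers measure 130 mm over their backs; the gripper's body (75 mm by 190 mm) begins 47 mm behind the grasp point.
Start: joints at [-1.412, 0.342, 1.524, -0, 1.275, -0.146], TCP at [157.576, -500.812, 248.741] pointing down, gripper open.
Joint ranges: [-2.53, 2.53], [-0.77, 2.02], [0.04, 2.7], [-1, 4.14], [0.28, 2.66], [-3.11, 3.11]. Speed limits (rad/s): [2.57, 2.57, 3.14, 3.14, 3.14, 3.14].

### API

Orientations are given as [roll, pitch, yaw] about the fixed x, y, z axes, in that order (R = Rz(yaw) Ry(pitch) Rx(roll)).
In Python, from plant import get_obs, capture, close_job gives the robot as it stands.
- The arm moves only by the tool carry_out, never from a script. Its arguments are lists of equal length, an entry for each row: "xyz": the shift along the tool's x, y, z scaled (see below), a list of three; "dr": the turn, a rotation vector about the tool's x, y, z scaled (see below), a list of three. A call has 1 to 8 rows; each row shifts and turns the commanded pose from where the row before left it, along the tool's axes as they then stand; what a row does not reach is not made up. The controller multiplies each number of a shift by 0.06 m and each number of a turn by 8 degrees. A row lasts 1/8 s, in which the tool goes at most 62.5 mm and 10.7 degrees, less where a joint would pass 70% of its speed; a pose out of reach is approached as far as the arm can. A call with a number of a shift or a turn outside -1 to 1 is refused whole. A call with a gripper value outside its range is refused whole. "gripper" is the gripper's target within -1 to 1 (fully open at 1, half-way at 0, shut at -1), set as the call begins (left out, the last holds). The fingers move at their own pace and stop on an object; the grip force is fixed at half the most. Time passes only in rows, so rows that do not move let the fingers close. It gives the time, the measured TCP pose, the force and the opening at its end, in the units of the state.
- get_obs(): the state, without advancing time (a new reading comes with each control period).
- capture(name): name is "scene" or "top" or "wrist"; returns a dict with "image" (384x512x3 uint8, blue, green, red), "fx", "fy", "cx", "cy" (pixels), "D" ([k1, k2, p1, p2, k3] as OpenCV has them; the pictures are not rectified), "pose" (4x4, takes a point from camera to world coordinates). Camera axes: x right, y up, looking along -z (the intrinsics and any distortion apply to the point x, -y, -z); pixel columns grow to the right and rows downward; lengths in mm; the calibration is good to about 2 mm. A picture is of the moment at which its call begins. There is no depth.
- close_job(): hands the job in, once; it reports no verdict.
The state is a dict: "time": time; "joint_positions": joint angles; "dq": joint speeds; "tau": joint torques, N m; "tool_pos": TCP position; "tcp_rot": TCP orientation; "contact_force": force on the tool from outside, world axes, zero at the start; "moment": the same for the moment, N m; "grip_width": finger opening in mm.
Only numpy, scipy, OpenCV 4.12 (cv2) and the standard library are available. Lean on these libraries where they do the work, as an engineer would, in place of code of your own. Each camera call takes 0.05 s, during which the arm holds its last target.

### The job

Load the vial stand for freezing: thread the bare aluminium core ring over the stand's post and lower it flat onto the plate, then thread the purple vial ring (grip hub upwards) over the same post until it sits fully home on the core ring. Lower both down rather than dropping them, and leave the orange ring, the purple drum rack and the jar where they stand.

Things in the scene. Friction and masses are not known exactly. Their poses are not given: they have to be found in the camera images.
- stand_foot (a point): The loading stand, fixed to the bench: a grey round plate, 120 mm diameter and 8 mm thick, with one dark steel upright post in its centre, 14 mm diameter, rising 56 mm above the plate's top face (tip slightly tapered, 64 mm above the bench). This point is on the post's axis at the plate's top face, 8 mm above the bench; z is up.
- core: Aluminium core ring, loose, flat on the bench: a plain bare-metal ring, outer diameter 60 mm, round hole 36 mm through, 28 mm high, about 0.14 kg. Origin at the centre of its underside, z up along its axis. Can be gripped across its outside from above.
- purple_ring: Purple vial ring, loose, standing on the bench: a round purple foam flange 104 mm in diameter and 32 mm high with ten vial wells in a circle on its top (five filled, cream caps standing 2 mm proud), and on its centre a purple round grip hub, 54 mm in diameter, from 32 to 58 mm above the underside. A 36 mm round hole runs through hub and flange. About 0.1 kg. Origin at the centre of its underside, z up along its axis. Gripped across the hub from above.
- orange_ring: Orange vial ring, a bystander of the same shape and size as the purple one (flange 104 mm diameter, 32 mm high, hub 54 mm diameter up to 58 mm). Not to be used; leave it. Origin at the centre of its underside.
- drum_rack: Purple drum rack, a bystander: a solid round drum 110 mm in diameter and 75 mm high with cryovials standing in its top, cap tops 103 mm above the bench; no grip hub. Leave it. Origin at the centre of its underside.
- jar: Glass specimen jar with a blue cap, a bystander, 56 mm diameter, 75 mm high. Leave it. Origin at the centre of its underside.
Things that resemble listed ones, but are neither listed nor needed, are in the scene too. Several things look just like the core: the one meant starts farthest to the robot's left.

How it is judged:
By the outcome, as a careful person would: the job done as asked, in the order asked, and still so for the second after the job is handed in, with the robot touching nothing.
It also fails if it takes over 58 s, if anything falls off the work surface, if the arm or the gripper's body presses on something with over 40 N, if the wrist force passes 120 N, or if a joint passes its speed limit or range.

## Working session

There is one attempt and no reset: what is moved stays moved. The work goes in short steps, Python scripts to look and compute and a tool call to move; the robot and the scene stay as the last step left them, time stands still between calls to the robot, and variables do not carry over. Pictures are saved under pics/ and viewed, and the job is handed in when it is done.

Besides the shell and the picture viewer there is one more tool, called after "Emit:" as name(argument=value, ...) on one line, values as JSON. carry_out: Moves the arm, as the interface text tells. Shifts and turns lie within -1 to 1; 1 stands for 0.06 m of shift or 8 degrees of turn. Its arguments: {"type":"object","properties":{"xyz":{"type":"array"},"dr":{"type":"array"},"gripper":{"type":"number"}},"required":["xyz","dr"]}

```bash
mkdir -p pics; ls; cat > h.py <<'E'
import numpy as np, cv2, pickle
from plant import get_obs, capture
def snap(n,f):
    c=capture(n); cv2.imwrite('pics/'+f+'.png',c['image']); pickle.dump(c,open('pics/'+f+'.pkl','wb')); return c
def load(f): return pickle.load(open('pics/'+f+'.pkl','rb'))
def ray(c,px):
    K=np.array([[c['fx'],0,c['cx']],[0,c['fy'],c['cy']],[0,0,1.]])
    u=cv2.undistortPoints(np.array(px,float).reshape(-1,1,2),K,np.array(c['D'],float)).reshape(-1,2)
    d=np.c_[u[:,0],-u[:,1],-np.ones(len(u))]; P=np.array(c['pose'])
    return P[:3,3],d@P[:3,:3].T
def plane(c,px,z):
    o,d=ray(c,px); return o+d*((z-o[2])/d[:,2])[:,None]
def proj(c,X):
    P=np.array(c['pose']); X=np.atleast_2d(X); q=(X-P[:3,3])@P[:3,:3]; q=q*[1,-1,-1]
    K=np.array([[c['fx'],0,c['cx']],[0,c['fy'],c['cy']],[0,0,1.]])
    return cv2.projectPoints(q,np.zeros(3),np.zeros(3),K,np.array(c['D'],float))[0].reshape(-1,2)
E
python3 - <<'E'
from h import *
for n in ['scene','top','wrist']:
    c=snap(n,n+'0'); print(n,np.round(c['pose'],3).tolist(),c['fx'],c['D'])
o=get_obs();print({k:np.round(v,3).tolist() for k,v in o.items()})
E
```

```text
pics
scene [[-0.673, -0.525, 0.521, 1204.457], [0.74, -0.472, 0.479, 560.582], [-0.006, 0.708, 0.706, 834.318], [0.0, 0.0, 0.0, 1.0]] 480.62247994097777 [-0.1762312  0.         0.         0.         0.       ]
top [[-0.012, 0.987, -0.163, 416.827], [-1.0, -0.013, -0.004, -5.017], [-0.006, 0.163, 0.987, 1001.123], [0.0, 0.0, 0.0, 1.0]] 451.4395267963764 [0.02998658 0.         0.         0.         0.        ]
wrist [[0.3, 0.907, 0.296, 238.488], [-0.954, 0.285, 0.092, -476.335], [-0.001, -0.31, 0.951, 383.667], [0.0, 0.0, 0.0, 1.0]] 293.3435089736702 [-0.06644318  0.          0.          0.          0.        ]
{'time': 0.15, 'joint_positions': [-1.412, 0.343, 1.525, -0.0, 1.275, -0.146], 'dq': [-0.001, -0.002, -0.002, 0.0, -0.001, 0.0], 'tau': [0.001, -43.147, -24.435, 0.072, 0.054, -0.0], 'tool_pos': [157.544, -500.521, 248.216], 'tcp_rot': [-3.14, -0.0, 0.305], 'contact_force': [-1.133, 0.094, -0.442], 'moment': [-0.021, -0.017, 0.022], 'grip_width': 92.115}
```

View pics/scene0.png

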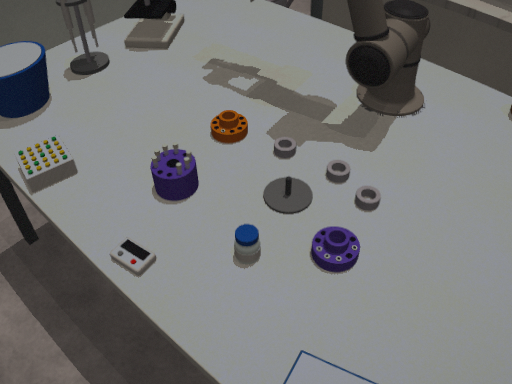

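View pics/top0.png

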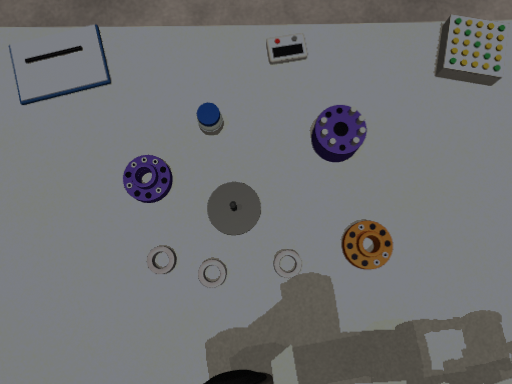

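View pics/wrist0.png

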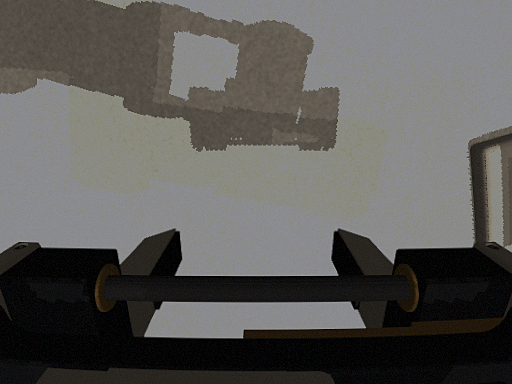

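The top view shows three core-like rings at about (161,260), (212,273) and (288,263). Image left is +y, so the core to use is the one at (161,260), which is at (368,197) in the scene view. The purple ring is at (147,178) in the top view and (336,247) in the scene view. The post is at (234,207) and (289,187).

```bash
python3 - <<'E'
from h import *
t=load('top0');s=load('scene0')
def up(c,x,y,w,k=6): 
    return cv2.resize(c['image'][y-w:y+w,x-w:x+w],None,fx=k,fy=k,interpolation=cv2.INTER_CUBIC)
a=np.vstack([np.hstack([up(t,161,260,32,4),up(t,147,178,32,4),up(t,234,207,32,4)]),np.hstack([up(s,368,197,32,4),up(s,336,247,32,4),up(s,289,190,32,4)])])
cv2.imwrite('pics/z.png',a)
print('core',plane(t,[[161,260]],28),plane(s,[[368,193]],28))
print('hub',plane(t,[[147,176]],58),plane(s,[[337,239]],58))
print('post',plane(t,[[234,207]],64),plane(s,[[288.5,178]],64))
for p in [(161,248),(147,162),(210,230)]: print(t['image'][p[1],p[0]])
E
```

```text
core [[440.96635288 200.18935614  28.        ]] [[440.41149062 200.97779643  28.        ]]
hub [[617.97753129 227.58562297  58.        ]] [[627.94361322 241.61388644  58.        ]]
post [[547.95447246  42.15714281  64.        ]] [[558.11195857  49.50120798  64.        ]]
[119 119 122]
[102  40  57]
[128 126 123]
```

View pics/z.png

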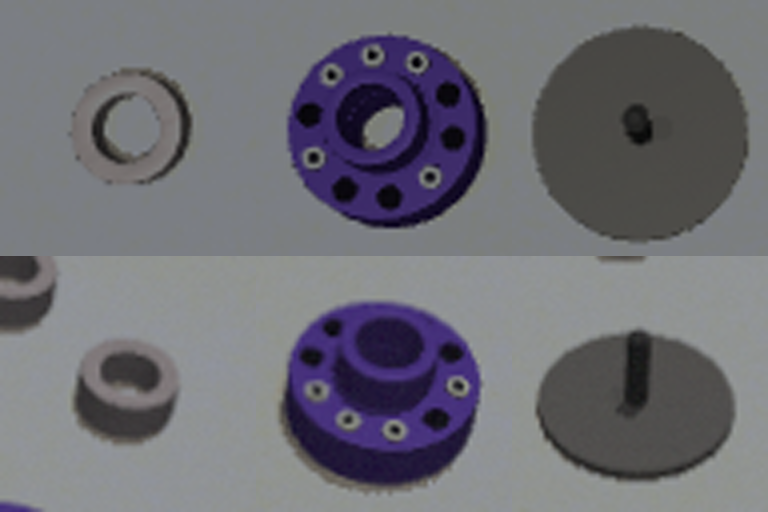

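Emit:
carry_out(xyz=[[0,0,0],[0,0,0],[0,0,0],[0.54,-0.75,0],[0.54,-0.75,0],[0.54,-0.75,0],[0.54,-0.75,0],[0.54,-0.75,0]], dr=[[0,0,0.73],[0,0,0.73],[0,0,0.73],[0,0,0],[0,0,0],[0,0,0],[0,0,0],[0,0,0]], gripper=1)

```text
time: 1.15
tool_pos: [320.5, -274.4, 248.7]
tcp_rot: [3.142, -0.0, -0.001]
contact_force: [0.7, -0.7, 0.3]
grip_width: 91.9
```

Emit:
carry_out(xyz=[[0.54,-0.75,0],[0.54,-0.75,0],[0.54,-0.75,0],[0.54,-0.75,0],[0.54,-0.75,0],[0.54,-0.75,0],[0.54,-0.75,0],[0,0,0]], dr=[[0,0,0],[0,0,0],[0,0,0],[0,0,0],[0,0,0],[0,0,0],[0,0,0],[0,0,0]])

```text
time: 2.15
tool_pos: [548.0, 41.9, 247.8]
tcp_rot: [-3.141, 0.001, 0.003]
contact_force: [-0.0, -0.5, 0.3]
grip_width: 91.5
```

```bash
python3 - <<'E'
from h import *
c=snap('wrist','w1'); print(np.round(c['pose'],3).tolist(), get_obs()['tool_pos'])
E
```

```text
[[0.003, 0.951, 0.31, 632.929], [-1.0, 0.003, 0.001, 40.999], [-0.0, -0.31, 0.951, 383.296], [0.0, 0.0, 0.0, 1.0]] [547.0370599   40.20777819 247.827591  ]
```

View pics/w1.png

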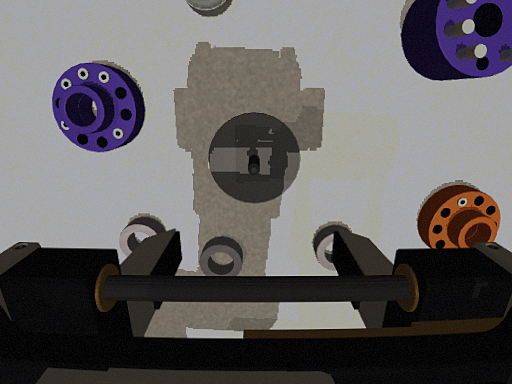

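Emit:
carry_out(xyz=[[-0.45,-0.66,0],[-0.45,-0.66,0],[-0.45,-0.66,0],[-0.45,-0.66,0],[0,0,0],[0,0,0]], dr=[[0,0,0],[0,0,0],[0,0,0],[0,0,0],[0,0,0],[0,0,0]])

```text
time: 2.95
tool_pos: [439.3, 196.3, 248.8]
tcp_rot: [3.141, -0.001, -0.002]
contact_force: [2.1, -0.1, 0.6]
grip_width: 92.1
```

```bash
python3 - <<'E'
from h import *
c=snap('wrist','w2'); print(get_obs()['tool_pos'])
E
```

```text
[439.5670337  196.05844137 248.74811548]
```

View pics/w2.png

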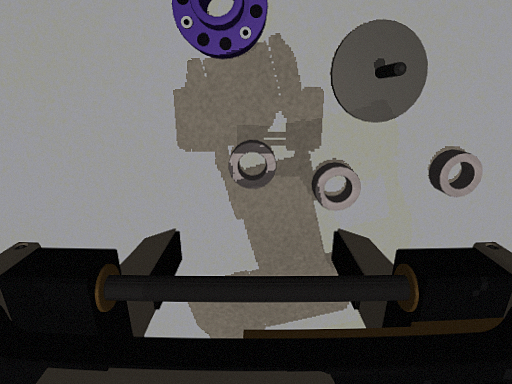

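w1 shows the plate centred near (254,158), with the post rising inside it. w2 shows the core near (252,163), the post tip near (400,69), and the purple ring cut off at the top edge. Next I'll fit ellipses and triangulate.

```bash
python3 - <<'E'
from h import *
a=load('w1');b=load('w2')
def up(c,x,y,w=32,k=4):
    im=cv2.copyMakeBorder(c['image'],60,60,60,60,cv2.BORDER_CONSTANT)
    return cv2.convertScaleAbs(cv2.resize(im[y+60-w:y+60+w,x+60-w:x+60+w],None,fx=k,fy=k,interpolation=cv2.INTER_CUBIC),alpha=1.7)
o=np.vstack([np.hstack([up(a,254,158),up(a,85,105),up(a,142,236)]),np.hstack([up(b,252,163),up(b,390,70),up(b,220,32)])])
for i in range(0,768,64): cv2.putText(o,str(i//4%64),(i,8),0,.3,(0,255,0)); 
for i in range(0,512,64): cv2.putText(o,str(i//4%64),(0,i+10),0,.3,(0,255,0))
cv2.imwrite('pics/z2.png',o)
E
```

```text
(no output)
```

View pics/z2.png

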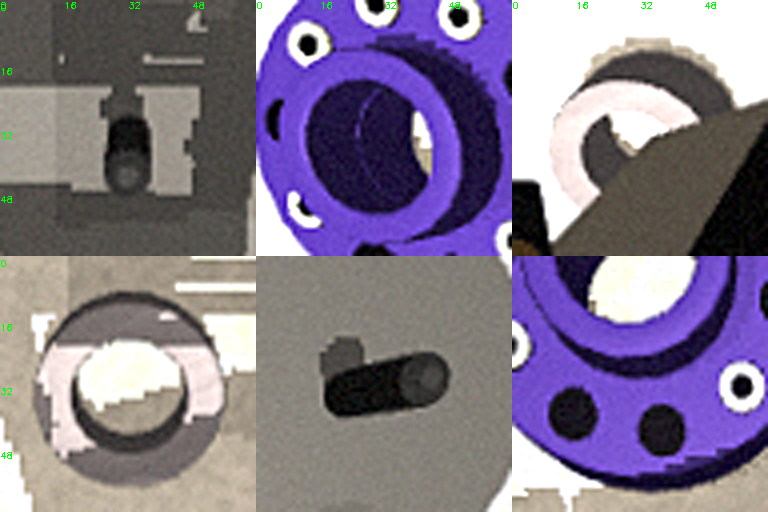

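```bash
cat >> h.py <<'E'
def tri(L):
    A=[];B=[]
    for f,p in L:
        c=load(f) if isinstance(f,str) else f
        o,d=ray(c,[p]); d=d[0]/np.linalg.norm(d[0]); M=np.eye(3)-np.outer(d,d); A.append(M);B.append(M@o)
    X=np.linalg.lstsq(np.vstack(A),np.hstack(B),rcond=None)[0]
    print(np.round(X,1),'res px',[np.round(proj(load(f),X)[0]-p,1).tolist() for f,p in L]); return X
E
python3 - <<'E'
from h import *
print('core');tri([('w2',(252.6,166)),('top0',(160.5,259.5)),('scene0',(368.2,194.5))])
print('hub');tri([('w1',(81,109.3)),('top0',(144.5,175.5)),('scene0',(337.3,237))])
print('tip');tri([('w1',(253.8,168.5)),('w2',(400,68.5)),('top0',(233,204.5)),('scene0',(288.5,177.7))])
print(plane(load('w2'),[(252.6,166)],28),plane(load('w1'),[(253.8,168.5)],64),plane(load('w2'),[(400,68.5)],64),plane(load('w1'),[(81,109.3)],58))
# plate contour
t=load('top0')['image']; 
g=cv2.cvtColor(t,cv2.COLOR_BGR2GRAY).astype(int); print(g[207,205:212],g[207,240:266])
m=((g<100)).astype(np.uint8); m[:170]=0; m[240:]=0; m[:,:200]=0; m[:,270:]=0
cs,_=cv2.findContours(m,0,1); k=max(cs,key=cv2.contourArea); e=cv2.fitEllipse(k); print(e, plane(load('top0'),[e[0]],8))
E
```

```text
core
[442.  201.4  24.8] res px [[-1.5, 0.5], [0.3, 0.0], [-0.6, -0.1]]
hub
[620.9 235.8  53.2] res px [[0.7, 1.6], [-0.8, -0.3], [-0.8, 0.1]]
tip
[554.9  44.4  59.5] res px [[-0.8, 1.3], [-0.8, 0.8], [0.0, -0.5], [-0.8, 0.0]]
[[443.40828125 199.46818844  28.        ]] [[557.4751278   43.54622084  64.        ]] [[555.29296404  45.74582136  64.        ]] [[622.84619684 233.4992049   58.        ]]
[125 125  86  73  73  73  73] [ 68  68  72  74  73  73  74  74  73  73  74  74  74  74  74  74  74  74
  74  74  74 118 125 125 125 125]
((233.65621948242188, 208.0859375), (52.89358901977539, 53.23126220703125), 56.95002365112305) [[553.36714201  45.75100727   8.        ]]
```

Triangulated positions agree to a couple of millimetres. The core is about (443,200), its top measured at 25 to 28. The hub is about (622,235), with its top at 53 to 58. The post is about (555,45), with its tip at 60 to 64. Next I'll descend over the core partway.

Emit:
carry_out(xyz=[[0.06,-0.07,0.6],[0,0,0.9],[0,0,0.8],[0,0,0],[0,0,0]], dr=[[0,0,0],[0,0,0],[0,0,0],[0,0,0],[0,0,0]])

```text
time: 3.62
tool_pos: [444.2, 201.1, 112.1]
tcp_rot: [-3.141, -0.002, -0.002]
contact_force: [0.4, -0.0, 0.8]
grip_width: 91.8
```

```bash
python3 - <<'E'
from h import *
c=snap('wrist','w3'); print(get_obs()['tool_pos'])
E
```

```text
[444.36127274 201.32990242 112.62111307]
```

View pics/w3.png

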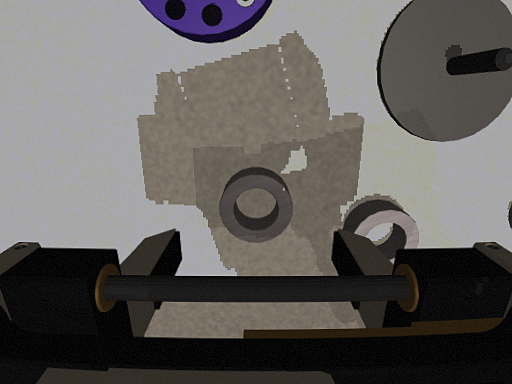

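w3 shows the core centred near (256,207) between the fingers. The left neighbour ring sits clear of the right finger at about (385,240). I'll measure the core and its height from w2 and w3.

```bash
python3 - <<'E'
from h import *
c=load('w3');im=c['image'][150:260,200:310]
cv2.imwrite('pics/z3.png',cv2.convertScaleAbs(cv2.resize(im,None,fx=5,fy=5,interpolation=cv2.INTER_CUBIC),alpha=1.7))
E
```

```text
(no output)
```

View pics/z3.png

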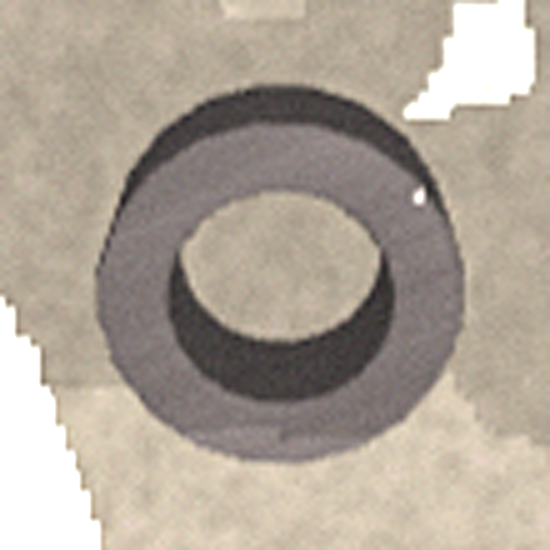

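```bash
python3 - <<'E'
from h import *
c=load('w3')
print(plane(c,[(255.7,208.1)],28),plane(c,[(255.7,208.1)],25)); tri([('w3',(255.7,208.1)),('w2',(252.6,166))])
print('tip',plane(c,[(505,57)],64)); tri([('w3',(505,57)),('w2',(400,68.5)),('w1',(253.8,168.5))])
P=plane(c,[(219,208.1),(292.6,208.1)],28);print('dia at 28',np.linalg.norm(P[0]-P[1]))
print(c['pose'][:3,3])
E
```

```text
[[444.89296777 200.40378771  28.        ]] [[443.74933709 200.41246681  25.        ]]
[441.1 200.   18.1] res px [[0.5, -0.0], [-0.3, 0.0]]
tip [[556.21688454  47.68807836  64.        ]]
[556.3  43.6  59.2] res px [[-0.0, 1.0], [-0.0, -0.6], [0.0, -0.0]]
dia at 28 59.02068959699965
[528.69107424 199.7678374  247.82124403]
```

Emit:
carry_out(xyz=[[0,0,0.6],[0,0,0.5],[0,0,0.3],[0,0,0],[0,0,0]], dr=[[0,0,0],[0,0,0],[0,0,0],[0,0,0],[0,0,0]])

```text
time: 4.3
tool_pos: [444.0, 201.8, 28.4]
tcp_rot: [-3.141, -0.003, -0.001]
contact_force: [-0.2, 0.1, 0.1]
grip_width: 91.9
```

Emit:
carry_out(xyz=[[0,0,0],[0,0,0],[0,0,0],[0,0,0],[0,0,0],[0,0,0],[0,0,0],[0,0,0]], dr=[[0,0,0],[0,0,0],[0,0,0],[0,0,0],[0,0,0],[0,0,0],[0,0,0],[0,0,0]], gripper=-1)

```text
time: 5.3
tool_pos: [442.7, 201.5, 26.8]
tcp_rot: [3.142, -0.0, -0.001]
contact_force: [-1.1, 0.4, 5.4]
grip_width: 59.6
```

Emit:
carry_out(xyz=[[0,0,-0.4],[0,0,-0.6],[0,0,-0.5],[0,0,0],[0.46,0.65,0],[0.46,0.65,0],[0.46,0.65,0],[0,0,0]], dr=[[0,0,0],[0,0,0],[0,0,0],[0,0,0],[0,0,0],[0,0,0],[0,0,0],[0,0,0]])

```text
time: 6.3
tool_pos: [526.3, 81.8, 114.8]
tcp_rot: [3.141, 0.001, -0.005]
contact_force: [-0.6, 0.2, -1.1]
grip_width: 59.3
```

```bash
python3 - <<'E'
from h import *
c=snap('wrist','w4'); print(get_obs()['tool_pos'],get_obs()['grip_width'])
E
```

```text
[524.90628537  83.24187426 114.73811707] 59.50029314495441
```

View pics/w4.png

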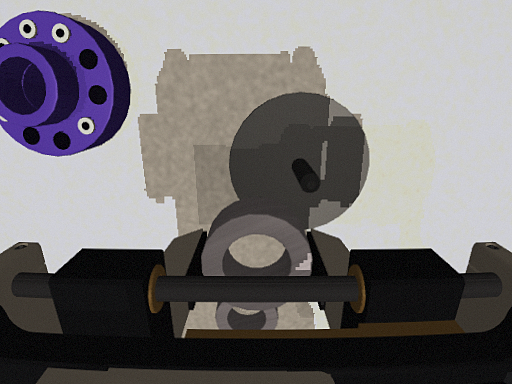

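w4 shows the core held level in the jaws, with its top face centred near (257,250). The post tip is at about (312,184).

```bash
python3 - <<'E'
from h import *
c=load('w4');im=c['image'][140:290,190:340]
cv2.imwrite('pics/z4.png',cv2.convertScaleAbs(cv2.resize(im,None,fx=4,fy=4,interpolation=cv2.INTER_CUBIC),alpha=1.8))
print(plane(c,[(312,184)],64),plane(c,[(257,250)],116),c['pose'][:3,3])
tri([('w4',(312,184)),('w3',(505,57)),('w2',(400,68.5)),('w1',(253.8,168.5))])
E
```

```text
[[556.44544054  43.54046087  64.        ]] [[536.47697384  80.2699837  116.        ]] [611.30850318  80.40409166 250.18400525]
[556.1  43.4  59.5] res px [[-1.1, -1.3], [0.6, 1.4], [0.2, -0.3], [0.1, 0.3]]
```

View pics/z4.png

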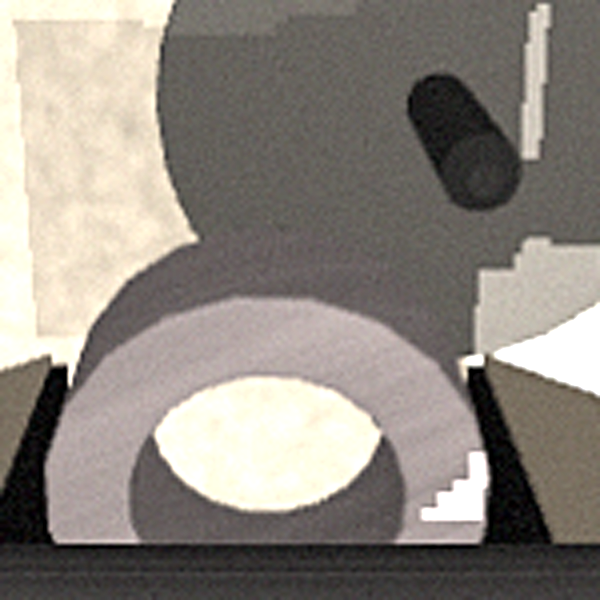

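```bash
python3 - <<'E'
from h import *
c=load('w4');print(plane(c,[(256.5,263),(256.5,267),(310,183)],116), plane(c,[(310,183)],64),get_obs()['tool_pos'])
E
```

```text
[[528.77514794  80.5653477  116.        ]
 [526.34879454  80.57720593 116.        ]
 [572.27012575  54.8218594  116.        ]] [[557.14167865  44.90803939  64.        ]] [524.90628537  83.24187426 114.73811707]
```

Emit:
carry_out(xyz=[[0.24,0.31,0],[0.24,0.3,0],[0,0,0],[0,0,0]], dr=[[0,0,0],[0,0,0],[0,0,0],[0,0,0]])

```text
time: 6.85
tool_pos: [553.8, 47.9, 116.4]
tcp_rot: [-3.141, 0.001, -0.001]
contact_force: [-0.6, 1.4, -2.3]
grip_width: 59.5
```

```bash
python3 - <<'E'
from h import *
c=snap('wrist','w5'); s=snap('scene','s5');t=snap('top','t5'); print(get_obs()['tool_pos'])
def up(c,x,y,w=40,k=5): return cv2.convertScaleAbs(cv2.resize(c['image'][y-w:y+w,x-w:x+w],None,fx=k,fy=k,interpolation=cv2.INTER_CUBIC),alpha=1.5)
cv2.imwrite('pics/z5.png',np.hstack([up(c,256,240),up(s,289,170)]))
cv2.imwrite('pics/t5z.png',up(t,234,205,50,8))
E
```

```text
[553.73566652  48.2499506  116.68122529]
```

View pics/z5.png

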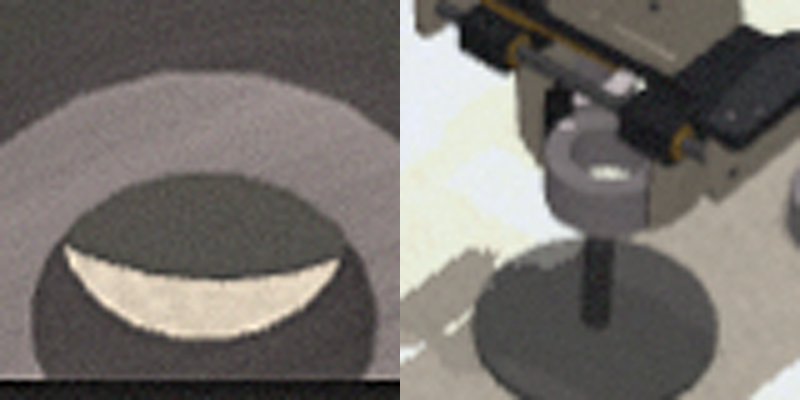

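```bash
python3 - <<'E'
from h import *
s=load('s5'); a=np.linspace(0,2*np.pi,400)
for cx,cy in [(556,44.5),(553.7,48)]:
  for z in (90,116): 
    p=proj(s,np.c_[cx+30*np.cos(a),cy+30*np.sin(a),0*a+z]); print(cx,cy,z,'L',p[:,0].min(),'R',p[:,0].max(),'bot',p[:,1].max(),'top',p[:,1].min())
print(proj(s,[[556,44.5,10],[556,44.5,64],[555,45,10],[553.7,48,10]]))
E
```

```text
556 44.5 90 L 274.8254627246632 R 300.75871530498955 bot 177.19495985103836 top 159.8368647825361
556 44.5 116 L 274.96234356344047 R 301.321194392058 bot 168.67669494059308 top 151.37662387515041
553.7 48 90 L 276.6190738966652 R 302.5610444591004 bot 177.3847580148153 top 160.0130182584436
553.7 48 116 L 276.78548239246663 R 303.15332737861183 bot 168.86646172309548 top 151.55242519105502
[[286.76760602 192.83985772]
 [287.44977677 176.57082032]
 [287.19030224 192.72089613]
 [288.47896736 193.02245405]]
```

View pics/t5z.png

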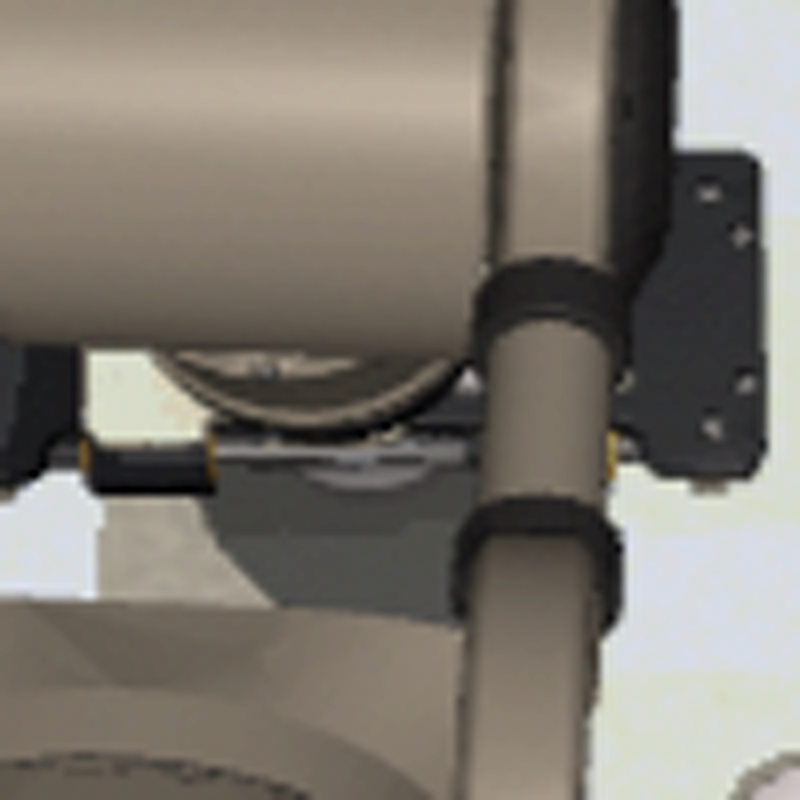

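Emit:
carry_out(xyz=[[0.02,0.03,0.15],[0,0,0.15],[0,0,0.15],[0,0,0.2],[0,0,0],[0,0,0]], dr=[[0,0,0],[0,0,0],[0,0,0],[0,0,0],[0,0,0],[0,0,0]])

```text
time: 7.75
tool_pos: [555.5, 46.0, 77.7]
tcp_rot: [3.142, -0.0, -0.001]
contact_force: [0.5, -0.3, -1.3]
grip_width: 59.1
```

```bash
python3 - <<'E'
from h import *
c=snap('wrist','w6'); s=snap('scene','s6'); print(get_obs()['tool_pos'],get_obs()['contact_force'])
def up(c,x,y,w=40,k=5): return cv2.convertScaleAbs(cv2.resize(c['image'][y-w:y+w,x-w:x+w],None,fx=k,fy=k,interpolation=cv2.INTER_CUBIC),alpha=1.5)
cv2.imwrite('pics/z6.png',np.hstack([up(c,256,240),up(s,289,170)]))
E
```

```text
[555.63262588  45.96406175  78.08533736] [ 0.78675353 -0.47826874 -1.58099816]
```

View pics/z6.png

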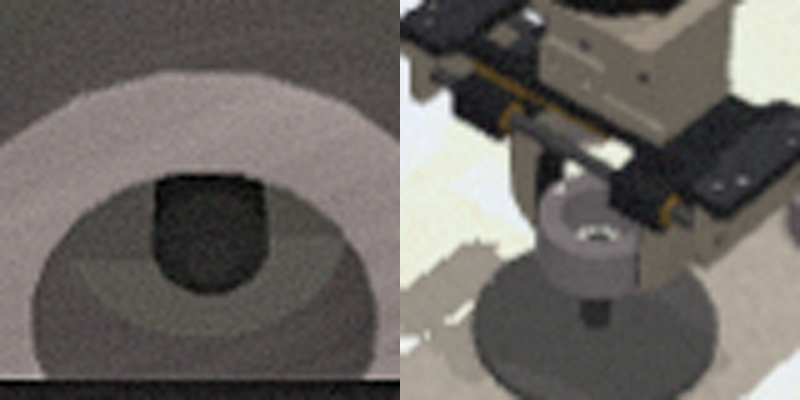

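The post is inside the core's hole, centred laterally, with no contact force. I'll lower the core the rest of the way, finishing in small steps.

Emit:
carry_out(xyz=[[0,0,0.2],[0,0,0.2],[0,0,0.2],[0,0,0.06],[0,0,0],[0,0,0]], dr=[[0,0,0],[0,0,0],[0,0,0],[0,0,0],[0,0,0],[0,0,0]])

```text
time: 8.6
tool_pos: [555.6, 46.0, 38.4]
tcp_rot: [3.141, -0.001, -0.001]
contact_force: [0.4, 0.6, -1.1]
grip_width: 59.2
```

Emit:
carry_out(xyz=[[0,0,0.02],[0,0,0.02],[0,0,0]], dr=[[0,0,0],[0,0,0],[0,0,0]])

```text
time: 8.98
tool_pos: [555.3, 46.0, 35.7]
tcp_rot: [3.142, -0.0, -0.001]
contact_force: [-0.3, -0.0, -2.2]
grip_width: 59.4
```

Emit:
carry_out(xyz=[[0,0,0.015],[0,0,0]], dr=[[0,0,0],[0,0,0]])

```text
time: 9.22
tool_pos: [555.4, 46.0, 34.9]
tcp_rot: [3.142, -0.0, -0.001]
contact_force: [-0.3, 1.7, -0.5]
grip_width: 59.3
```

Emit:
carry_out(xyz=[[0,0,0.015],[0,0,0]], dr=[[0,0,0],[0,0,0]])

```text
time: 9.48
tool_pos: [555.4, 46.0, 34.8]
tcp_rot: [3.141, -0.001, -0.001]
contact_force: [-2.8, -0.6, 6.9]
grip_width: 59.4
```

It's in contact, with about 7 N upward. I'll release and retreat straight up.

Emit:
carry_out(xyz=[[0,0,0],[0,0,0],[0,0,0],[0,0,0],[0,0,0],[0,0,0],[0,0,0]], dr=[[0,0,0],[0,0,0],[0,0,0],[0,0,0],[0,0,0],[0,0,0],[0,0,0]], gripper=1)

```text
time: 10.35
tool_pos: [555.3, 46.0, 33.9]
tcp_rot: [3.142, 0.0, -0.001]
contact_force: [-0.2, 0.3, -0.4]
grip_width: 91.4
```

Emit:
carry_out(xyz=[[0,0,-0.3],[0,0,-0.7],[0,0,-0.9],[0,0,-0.9],[0,0,0],[0,0,0]], dr=[[0,0,0],[0,0,0],[0,0,0],[0,0,0],[0,0,0],[0,0,0]])

```text
time: 11.1
tool_pos: [554.8, 46.0, 201.4]
tcp_rot: [3.142, 0.001, -0.001]
contact_force: [0.3, 0.1, 0.3]
grip_width: 92.0
```

```bash
python3 - <<'E'
from h import *
c=snap('wrist','w7'); print(get_obs()['tool_pos'])
E
```

```text
[554.48881892  46.02332631 200.60610435]
```

View pics/w7.png

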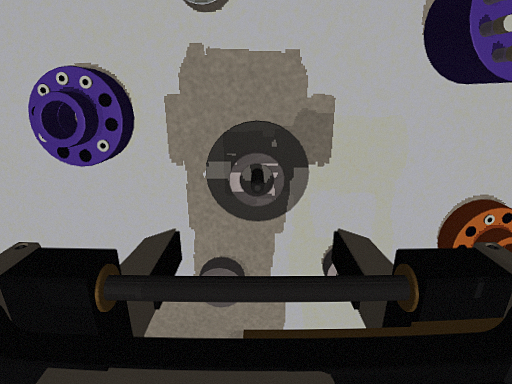

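w7 shows the core on the plate around the post, near (257,174). The purple ring is upright at (66,117). I'll move over it.

Emit:
carry_out(xyz=[[0.28,-0.785,0],[0.28,-0.785,0],[0.28,-0.785,0],[0.28,-0.785,0],[0,0,0],[0,0,0]], dr=[[0,0,0],[0,0,0],[0,0,0],[0,0,0],[0,0,0],[0,0,0]])

```text
time: 11.9
tool_pos: [621.9, 233.8, 199.9]
tcp_rot: [3.14, 0.003, -0.001]
contact_force: [-0.4, 0.3, -0.6]
grip_width: 91.7
```

```bash
python3 - <<'E'
from h import *
c=snap('wrist','w8'); print(get_obs()['tool_pos'])
im=c['image'][90:250,176:336]
cv2.imwrite('pics/z8.png',cv2.convertScaleAbs(cv2.resize(im,None,fx=4,fy=4,interpolation=cv2.INTER_CUBIC),alpha=1.8))
E
```

```text
[622.11205606 233.31458755 200.51617316]
```

View pics/z8.png

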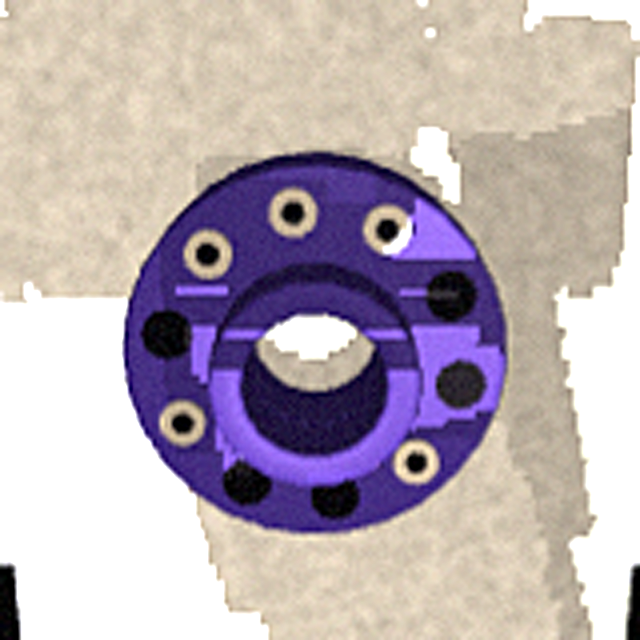

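```bash
python3 - <<'E'
from h import *
c=load('w8');p=(254.2,186)
print(plane(c,[p],58),plane(c,[p],54)); tri([('w8',p),('w1',(81,109.3))])
P=plane(c,[(227.6,186),(280.9,186)],58);print(np.linalg.norm(P[0]-P[1]), c['pose'][:3,3])
E
```

```text
[[623.20156283 234.53177127  58.        ]] [[621.98893022 234.55462169  54.        ]]
[622.7 234.5  56.3] res px [[0.0, -0.0], [-0.0, 0.0]]
52.6342411602059 [707.21959992 232.94856507 335.14259474]
```

The hub centre is (623,234.5) and its measured top height is 56 mm, against 58 in the text. I'll descend to TCP z≈60, which puts the fingertips at 38, above the caps.

Emit:
carry_out(xyz=[[0.02,-0.015,0.6],[0,0,0.7],[0,0,0.6],[0,0,0.4],[0,0,0],[0,0,0]], dr=[[0,0,0],[0,0,0],[0,0,0],[0,0,0],[0,0,0],[0,0,0]])

```text
time: 12.7
tool_pos: [624.6, 234.5, 65.2]
tcp_rot: [-3.141, -0.002, -0.002]
contact_force: [0.8, 0.2, 1.0]
grip_width: 91.9
```

```bash
python3 - <<'E'
from h import *
c=snap('wrist','w9');s=snap('scene','s9'); print(get_obs()['tool_pos'])
def up(c,x,y,w=50,k=4): return cv2.convertScaleAbs(cv2.resize(c['image'][y-w:y+w,x-w:x+w],None,fx=k,fy=k,interpolation=cv2.INTER_CUBIC),alpha=1.5)
cv2.imwrite('pics/z9.png',np.hstack([up(c,256,240,100,2),up(s,337,235)]))
E
```

```text
[624.82424649 235.02921272  65.66949024]
```

View pics/z9.png

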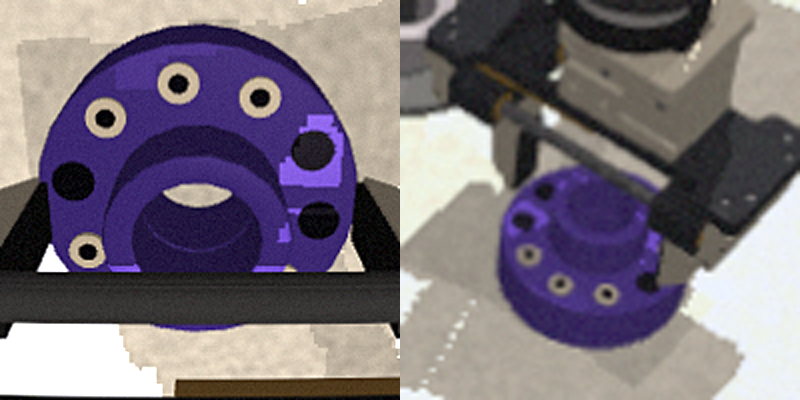

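Emit:
carry_out(xyz=[[-0.01,0,0.08],[0,0,0],[0,0,0]], dr=[[0,0,0],[0,0,0],[0,0,0]])

```text
time: 13.18
tool_pos: [623.3, 235.3, 59.2]
tcp_rot: [3.141, -0.0, -0.001]
contact_force: [0.5, 0.4, -0.0]
grip_width: 91.9
```

Emit:
carry_out(xyz=[[0,0,0],[0,0,0],[0,0,0],[0,0,0],[0,0,0],[0,0,0],[0,0,0],[0,0,0]], dr=[[0,0,0],[0,0,0],[0,0,0],[0,0,0],[0,0,0],[0,0,0],[0,0,0],[0,0,0]], gripper=-1)

```text
time: 14.18
tool_pos: [623.3, 235.2, 59.1]
tcp_rot: [3.142, -0.0, -0.001]
contact_force: [0.3, 0.2, -0.1]
grip_width: 53.9
```

Emit:
carry_out(xyz=[[0,0,-0.3],[0,0,-0.6],[0,0,-0.6],[0,0,0],[-0.28,0.79,0],[-0.28,0.79,0],[-0.28,0.79,0],[0,0,0]], dr=[[0,0,0],[0,0,0],[0,0,0],[0,0,0],[0,0,0],[0,0,0],[0,0,0],[0,0,0]])

```text
time: 15.18
tool_pos: [571.4, 90.1, 148.7]
tcp_rot: [3.141, 0.002, -0.005]
contact_force: [0.1, -0.6, -1.4]
grip_width: 53.4
```

```bash
python3 - <<'E'
from h import *
c=snap('wrist','w10'); o=get_obs(); print(o['tool_pos'],o['grip_width'],o['tcp_rot'])
E
```

```text
[572.21779458  91.78222153 148.86246588] 53.24454780287836 [-3.14158232e+00  1.04767290e-03 -3.70067042e-03]
```

View pics/w10.png

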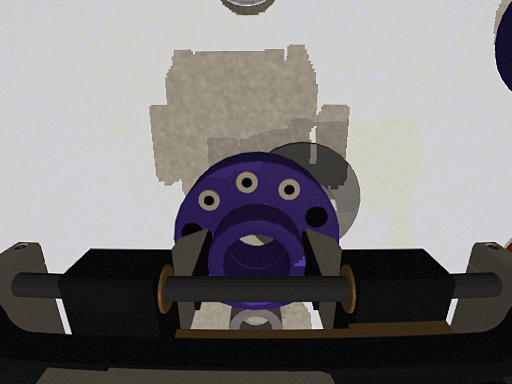

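w10 shows the purple ring held level by its hub, with the plate behind it at lower right. I'll finish moving over the post.

Emit:
carry_out(xyz=[[-0.13,0.39,0],[-0.13,0.37,0],[0,0,0],[0,0,0],[0,0,0]], dr=[[0,0,0],[0,0,0],[0,0,0],[0,0,0],[0,0,0]])

```text
time: 15.85
tool_pos: [557.4, 48.6, 149.0]
tcp_rot: [-3.141, -0.0, 0.0]
contact_force: [0.3, 0.3, -1.3]
grip_width: 53.4
```

```bash
python3 - <<'E'
from h import *
c=snap('wrist','w11');s=snap('scene','s11'); print(get_obs()['tool_pos'])
def up(c,x,y,w=50,k=4): return cv2.convertScaleAbs(cv2.resize(c['image'][y-w:y+w,x-w:x+w],None,fx=k,fy=k,interpolation=cv2.INTER_CUBIC),alpha=1.6)
cv2.imwrite('pics/z11.png',np.hstack([up(c,256,240),up(s,289,165)]))
E
```

```text
[557.2699303   48.28274318 149.00581378]
```

View pics/z11.png

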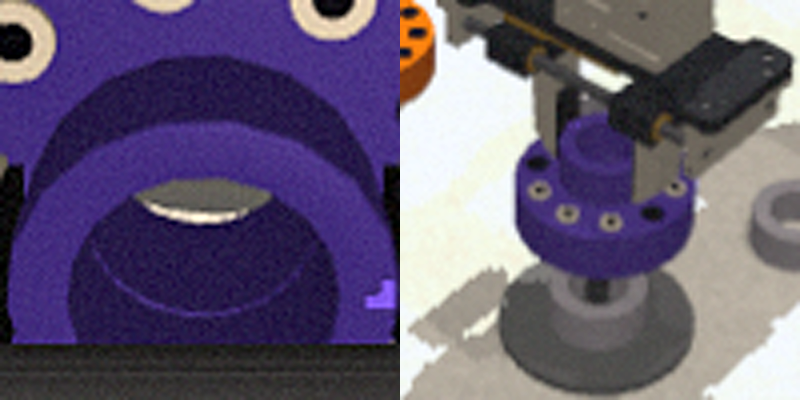

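The scene view shows the core flat around the post. The ring is above it, a few millimetres toward +y. I'll correct that and lower until the post has entered.

Emit:
carry_out(xyz=[[-0.02,0.05,0],[0,0,0.15],[0,0,0.2],[0,0,0.15],[0,0,0.1],[0,0,0],[0,0,0]], dr=[[0,0,0],[0,0,0],[0,0,0],[0,0,0],[0,0,0],[0,0,0],[0,0,0]])

```text
time: 16.82
tool_pos: [556.2, 44.5, 113.3]
tcp_rot: [3.141, -0.001, -0.001]
contact_force: [0.5, -0.2, -1.3]
grip_width: 53.7
```

```bash
python3 - <<'E'
from h import *
c=snap('wrist','w12');s=snap('scene','s12'); print(get_obs()['tool_pos'])
def up(c,x,y,w=50,k=4): return cv2.convertScaleAbs(cv2.resize(c['image'][y-w:y+w,x-w:x+w],None,fx=k,fy=k,interpolation=cv2.INTER_CUBIC),alpha=1.6)
cv2.imwrite('pics/z12.png',np.hstack([up(c,256,240),up(s,289,165)]))
E
```

```text
[556.17519301  44.48324177 113.491503  ]
```

View pics/z12.png

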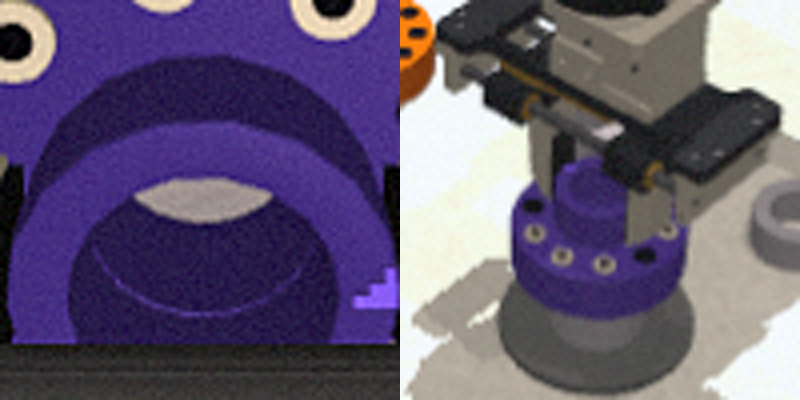

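There's no contact force with the underside at about 54, below the post tip, so it's threaded. I'll lower onto the core.

Emit:
carry_out(xyz=[[0,0,0.1],[0,0,0.1],[0,0,0.05],[0,0,0.03],[0,0,0],[0,0,0]], dr=[[0,0,0],[0,0,0],[0,0,0],[0,0,0],[0,0,0],[0,0,0]])

```text
time: 17.68
tool_pos: [556.0, 44.5, 96.4]
tcp_rot: [3.141, -0.0, -0.001]
contact_force: [0.9, 0.2, -0.6]
grip_width: 53.5
```

Emit:
carry_out(xyz=[[0,0,0.015],[0,0,0]], dr=[[0,0,0],[0,0,0]])

```text
time: 17.92
tool_pos: [555.9, 44.5, 95.4]
tcp_rot: [3.142, -0.0, -0.001]
contact_force: [0.6, 0.2, -2.3]
grip_width: 53.5
```

Emit:
carry_out(xyz=[[0,0,0.015],[0,0,0]], dr=[[0,0,0],[0,0,0]])

```text
time: 18.18
tool_pos: [556.1, 44.5, 95.0]
tcp_rot: [3.141, -0.001, -0.001]
contact_force: [-1.1, -0.5, 4.3]
grip_width: 53.5
```

Emit:
carry_out(xyz=[[0,0,0.01],[0,0,0]], dr=[[0,0,0],[0,0,0]])

```text
time: 18.42
tool_pos: [556.1, 44.5, 95.0]
tcp_rot: [3.141, -0.001, -0.001]
contact_force: [-3.1, -1.0, 9.4]
grip_width: 53.6
```

It seated at TCP 95.0. That puts the underside about 35.8 above the bench, against 36 for the core top. I'll back off a hair, release, and retreat.

Emit:
carry_out(xyz=[[0,0,-0.01],[0,0,0],[0,0,0],[0,0,0],[0,0,0],[0,0,0],[0,0,0],[0,0,0]], dr=[[0,0,0],[0,0,0],[0,0,0],[0,0,0],[0,0,0],[0,0,0],[0,0,0],[0,0,0]], gripper=1)

```text
time: 19.42
tool_pos: [555.9, 44.5, 94.5]
tcp_rot: [3.142, -0.0, -0.001]
contact_force: [-1.0, -0.2, 1.2]
grip_width: 91.8
```

Emit:
carry_out(xyz=[[0,0,-0.2],[0,0,-0.5],[0,0,-0.9],[0,0,-0.9],[0,0,-0.3],[0,0,0],[0,0,0]], dr=[[0,0,0],[0,0,0],[0,0,0],[0,0,0],[0,0,0],[0,0,0],[0,0,0]])

```text
time: 20.3
tool_pos: [555.3, 44.5, 261.6]
tcp_rot: [3.142, 0.002, -0.001]
contact_force: [0.3, -0.0, -0.4]
grip_width: 91.9
```

```bash
python3 - <<'E'
from h import *
c=snap('wrist','w13');s=snap('scene','s13'); print(get_obs()['tool_pos'])
def up(c,x,y,w=50,k=4): return cv2.convertScaleAbs(cv2.resize(c['image'][y-w:y+w,x-w:x+w],None,fx=k,fy=k,interpolation=cv2.INTER_CUBIC),alpha=1.6)
cv2.imwrite('pics/z13.png',np.hstack([up(c,256,190),up(s,289,180)]))
E
```

```text
[555.30319015  44.51793986 261.13495108]
```

View pics/z13.png

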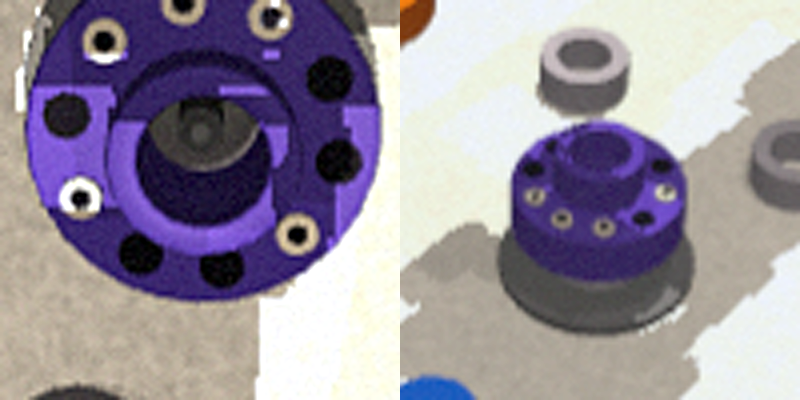

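View pics/s13.png

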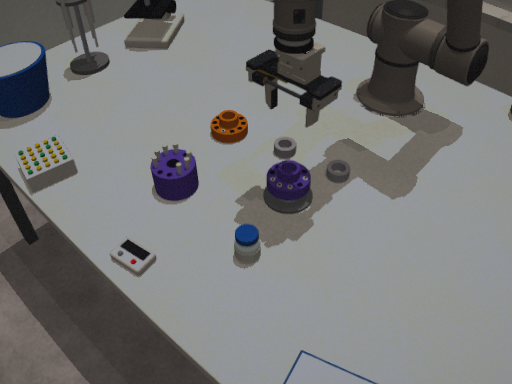

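The last pictures show the purple ring level on the stand with the post inside its hole. The orange ring (229,125), drum rack (175,173), jar (247,242) and the two spare rings are all in place. One height check on the hub top, then I'll hand in.

```bash
python3 - <<'E'
from h import *
tri([('w13',(256.4,180)),('scene0',(289,168))])
a=load('scene0')['image'].astype(int);b=load('s13')['image'].astype(int);d=np.abs(a-b).max(2)
for n,(x,y) in dict(orange=(229,125),drum=(175,173),jar=(247,242)).items(): print(n,(d[y-18:y+18,x-18:x+18]>50).sum())
from plant import close_job; print(close_job())
E
```

```text
[553.1  44.1  88.5] res px [[-0.8, 1.0], [-0.6, 0.1]]
orange 0
drum 0
jar 49
the job is handed in; nothing more can be done
None
```

```bash
python3 - <<'E'
from h import *
f=lambda n:cv2.resize(load(n)['image'][212:272,217:277],None,fx=6,fy=6)
cv2.imwrite('pics/jar.png',np.hstack([f('scene0'),f('s13')]))
E
```

```text
(no output)
```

View pics/jar.png

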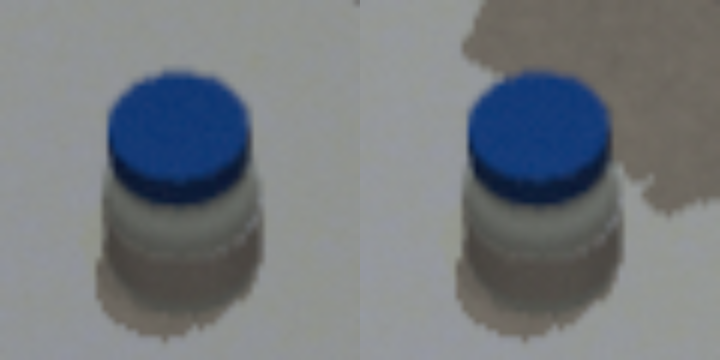

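I threaded the leftmost aluminium core over the post and lowered it until it touched the plate (about 7 N). I then threaded the purple ring over the same post, hub up, and lowered it onto the core (about 9 N). I released both only after contact and retreated straight up. The job was handed in at about 20 s with the gripper clear.

**Checks that agreed:**
- **Ring seating:** the ring stopped with the tool at 95.0 mm, so its underside is about 35.8 mm above the bench. It should be 36 mm when fully home.
- **Final pictures:** the ring sits level with the post inside its hole.
- **Bystanders:** before and after pictures show no change at the orange ring or the drum rack. The jar's region differed by 49 pixels, but close up the jar has not moved and the difference is the arm's shadow.

**Checks that disagreed:** two-view heights came out low throughout.
- **Final hub top:** it measured 88.5 mm, but it should be 94 mm. The hub top (53–56 mm against 58) and post tip (about 59.5 mm against 64) had already read low before the moves.
- **Core top:** the first reading was 24.8 mm against 28, and a narrow-baseline wrist pair gave 18 mm, which I rejected.
- I put these down to camera calibration and relied on the contact height instead.

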